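# Rebuild the coffee mill's spindle stack

### The arm

A 6-joint arm with a two-finger parallel gripper is mounted at the origin on the work surface. World frame = base frame: x ahead of the robot, y to its left, z up, the work surface at z = 0. Lengths are in mm, angles in rad, forces in N, time in s.
With the tool pointing down it reaches from about 350 to 775 mm from the base axis. Payload 7.3 kg.
Tool frame: the origin (TCP) lies at the very end of the fingers, on their centre line; the grasp point (between the pads) lies 19 mm behind it; z points along the fingers, y is the line along which they close (so a half turn about z gives the same grasp; the last joint's range is limited). The gripper opens to 92 mm and grips with 3 to 60 N. Pads are 19 mm wide; open, the fingers measure 130 mm over their backs; the gripper's body (75 mm by 190 mm) begins 47 mm behind the grasp point.
Start: joints at [-1.299, 0.342, 1.524, -0, 1.275, -0.146], TCP at [213.043, -479.852, 226.741] pointing down, gripper open.
Joint ranges: [-2.53, 2.53], [-0.77, 2.02], [0.04, 2.7], [-1, 4.14], [0.28, 2.66], [-3.11, 3.11]. Speed limits (rad/s): [2.57, 2.57, 3.14, 3.14, 3.14, 3.14].

### API

Orientations are given as [roll, pitch, yaw] about the fixed x, y, z axes, in that order (R = Rz(yaw) Ry(pitch) Rx(roll)).
In Python, from plant import get_obs, vision, workorder gives the robot as it stands.
- The arm moves only by the shell command python3 -m pendant 'ROWS' [OPENING]. ROWS is a JSON object of lists of equal length, an entry for each row: "dp": the shift along the tool's x, y, z in m, a list of three; "rotation": the turn, a rotation vector about the tool's x, y, z in rad, a list of three. A call has 1 to 8 rows; each row is the pose to reach, as a shift and turn from the pose commanded when the call began, along the tool's axes at that moment; what a row does not reach only later rows make up. A row lasts 1/8 s, in which the tool goes at most 62.5 mm and 10.7 degrees, less where a joint would pass 70% of its speed; a pose out of reach is approached as far as the arm can. A call with a gripper value outside its range is refused whole. OPENING is the finger opening in m, from 0 to 0.0918, set as the call begins (- or left out, the last holds). The fingers move at their own pace and stop on an object; the grip force is fixed at half the most. Time passes only in rows, so rows that repeat a pose let the fingers close. It gives the time, the measured TCP pose, the force, the opening and the grip force at its end, in the units of the state.
- get_obs(): the state, without advancing time (a new reading comes with each control period).
- vision.capture(name): name is "side" or "top"; returns a dict with "pixels" (384x512x3 uint8, red, green, blue), "vfov" (degrees; the focal length in pixels is half the picture's height over the tangent of half this angle, whatever the lens; pixels are square), "cx", "cy" (the principal point, pixels), "pose" (4x4, takes a point from camera to world coordinates). Camera axes: x right, y up, looking along -z (the intrinsics and any distortion apply to the point x, -y, -z); pixel columns grow to the right and rows downward; lengths in mm; the calibration is good to about 2 mm. A picture is of the moment at which its call begins. There is no depth.
- workorder.close_job(): hands the job in; it is judged then, once.
The state is a dict: "time": time; "joint_positions": joint angles; "dq": joint speeds; "tau": joint torques, N m; "tool_pos": TCP position; "tcp_rot": TCP orientation; "contact_force": force on the tool from outside, world axes, zero at the start; "moment": the same for the moment, N m; "grip_width": finger opening in mm; "finger_force": force on a finger pad.
Only numpy, scipy, OpenCV 4.12 (cv2) and the standard library are available. Lean on these libraries where they do the work, as an engineer would, in place of code of your own. Each camera call takes 0.05 s, during which the arm holds its last target. There are 200 camera calls.

### The job

Put the coffee mill's parts back on its upright steel spindle in this order: the plain spacer tube first, then the flat washer, then the bushing with the finger grip, open end down. Turn the bushing under light pressure until the key inside it drops into the slot in the spindle's top, so that the bushing sits fully down on the washer; then let go. Never press on the mill with more than 30 N, and leave the other things on the bench where they stand.

Things in the scene. Friction and masses are not known exactly. Their poses are not given: they have to be found in the camera images.
- mill: hand coffee mill fixed to the bench, crank and hopper off. Wooden body 134 mm square, drawer knob on its front (-x) side, dark steel top plate at 76 mm, then a round steel boss tapering to a flat seat. Origin: centre of the underside, z up; the vertical spindle stands on this z axis.
- mill_seat (a point): centre of the mill's flat round seat, 48 mm across, 100 mm above the bench. Out of it rises the spindle, a steel rod 18 mm across; its top 13 mm is slimmer (about 15 mm across, a 3 mm cone below) and cut right across by one straight slot 6 mm wide, 13 mm deep. The spindle turns only against 0.06 N m of friction, so light rubbing does not turn it.
- spindle_low (a point): point fixed to the mill on the spindle's axis, 158 mm above the bench. The spindle's top is NOT measured: 0 to 6 mm above this point. The slot's angle is NOT measured: within 0.9 rad either side of the mill's x axis; seen from above or found by feel. Pushed down, the spindle yields on a spring from about 4 N, at 3 N per mm, for 1.5 mm, then is hard.
- spacer: plain steel spacer tube standing on the bench, 34 mm outside diameter, 20.5 mm bore, 22 mm tall, about 90 g. Origin: centre of its underside, z along the bore. Either way up is right.
- spacer_mid (a point): centre of the spacer tube, at half its height (11 mm above the underside).
- washer: flat thick steel washer lying on the bench, 52 mm outside diameter, 20.5 mm bore, 8 mm thick, about 100 g. Origin: centre of its underside, z along the bore. Either way up is right.
- washer_mid (a point): centre of the washer, at half its thickness (4 mm above the underside).
- bushing: steel bushing standing on the bench, open end down, about 150 g, 65 mm tall: a round sleeve 30 mm across and 40 mm tall, closed on top, bore 20 mm, with a flat upright finger grip on it, 30 mm long (its x), 12 mm thick (its y), from 40 to 65 mm above the foot. Origin: centre of the foot, z up. Fully home, the foot is on the washer, 130 mm above the bench.
- bushing_key (a point): centre of the lower edge of the key, 24 mm above the foot: a bar 4 mm thick right across the bore along the bushing's x, under the finger grip. It meets the spindle's top when the foot is 4 to 10 mm above its home, and sinks into the slot when in line with it within about 0.1 rad (half a turn is the same).
- stopper: bystander: round cork stopper, 26 mm across, 24 mm tall. Origin: centre of the underside.
- cup: bystander: small white handleless cup, 64 mm across, 50 mm tall. Origin: centre of the underside.
- mug: bystander: stainless steel mug, 80 mm across, 85 mm tall, handle at +y. Origin: centre of the underside.
- jar: bystander: glass jar with a twist cap, 80 mm across, 150 mm tall. Origin: centre of the underside.
- scraper: bystander: hard silicone scraper lying flat, about 235 mm long along its x, blade 52 mm wide at +x, 12 mm thick. Origin: on the underside, near the neck.
- jebena: bystander: round clay coffee pot with a thin neck, 156 mm across, 215 mm tall. Origin: centre of the underside.
- bowls: bystander: four stacked plastic lunch bowls, 146 mm across, 230 mm tall. Origin: centre of the underside.
There are look-alikes about, which are no part of the job. What is shaped like the spacer but purple is not meant.

How it is judged:
By the outcome, as a careful person would: the job done as asked, in the order asked, and still so for the second after the job is handed in, with the robot touching nothing.
It also fails if it takes over 72 s, if anything falls off the work surface, if the arm or the gripper's body presses on something with over 40 N, if the wrist force passes 120 N, or if a joint passes its speed limit or range.

## Working session

There is one attempt and no reset: what is moved stays moved. The work goes in short steps, Python scripts to look and compute and a shell command to move; the robot and the scene stay as the last step left them, time stands still between calls to the robot, and variables do not carry over. Pictures are saved under pics/ and viewed, at most 10 in all, crops included, and the job is handed in when it is done.

```bash
ls; mkdir -p pics; cat > h.py <<'E'
import numpy as np, cv2
from plant import get_obs, vision, workorder
def cap(n,f=None):
    c=vision.capture(n)
    if f: cv2.imwrite('pics/'+f,c['pixels'][:,:,::-1])
    return c
def ray(c,u,v):
    f=192/np.tan(np.radians(c['vfov'])/2)
    d=np.array([(u-c['cx'])/f,-(v-c['cy'])/f,-1]); P=np.array(c['pose'])
    return P[:3,3],P[:3,:3]@d
def onz(c,u,v,z):
    o,d=ray(c,u,v); return o+d*(z-o[2])/d[2]
def proj(c,p):
    f=192/np.tan(np.radians(c['vfov'])/2);P=np.array(c['pose'])
    q=P[:3,:3].T@(np.array(p)-P[:3,3]); return c['cx']+f*q[0]/-q[2], c['cy']-f*q[1]/-q[2]
E
python3 - <<'E'
from h import *
a=cap('top');b=cap('side')
for c in(a,b): print({k:(v if k!='pose' else np.round(v,3).tolist()) for k,v in c.items() if k!='pixels'})
cv2.imwrite('pics/t0.png',cv2.resize(a['pixels'][:,:,::-1],(800,600),interpolation=2))
cv2.imwrite('pics/s0.png',cv2.resize(b['pixels'][:,:,::-1],(800,600),interpolation=2))
print(get_obs())
E
```

```text
pics
{'vfov': 55.82224638798362, 'cx': 251.1914820493729, 'cy': 191.36274814596487, 'pose': [[-0.031, 0.993, -0.113, 437.973], [-1.0, -0.031, -0.001, 62.676], [-0.004, 0.113, 0.994, 1238.479], [0.0, 0.0, 0.0, 1.0]]}
{'vfov': 44.025476397333186, 'cx': 252.24462165065955, 'cy': 185.84909717922486, 'pose': [[0.901, 0.227, -0.371, 45.037], [-0.435, 0.474, -0.766, -999.03], [0.002, 0.851, 0.525, 874.764], [0.0, 0.0, 0.0, 1.0]]}
{'time': 0.1, 'joint_positions': array([-1.29898171e+00,  3.42669660e-01,  1.52494998e+00, -1.90633219e-05,
        1.27540974e+00, -1.46018493e-01]), 'dq': array([-4.06249344e-04, -2.07145573e-03, -9.03267199e-04, -9.28185029e-04,
       -3.55329386e-05,  5.69524671e-04]), 'tau': array([ 2.11248647e-03, -4.32004094e+01, -2.44693172e+01,  7.19942339e-02,
        5.25995472e-02, -3.97578367e-05]), 'tool_pos': array([ 212.93780321, -479.46110533,  226.09589988]), 'tcp_rot': array([-3.14016856e+00, -1.91008328e-04,  4.17838535e-01]), 'contact_force': array([-0.24942167,  0.29089198, -0.1519567 ]), 'moment': array([ 0.01945674,  0.01556375, -0.01279426]), 'finger_force': 0.0, 'grip_width': 91.8537874270294}
```

View pics/t0.png

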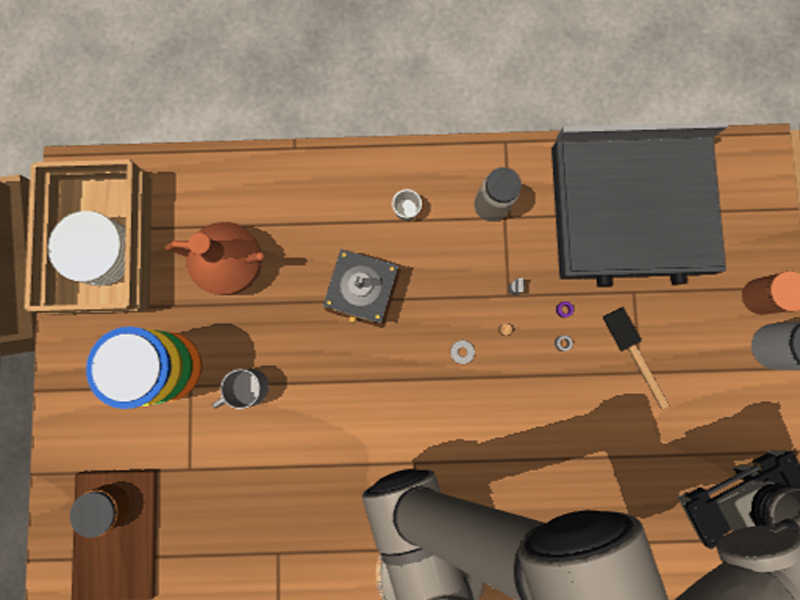

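View pics/s0.png

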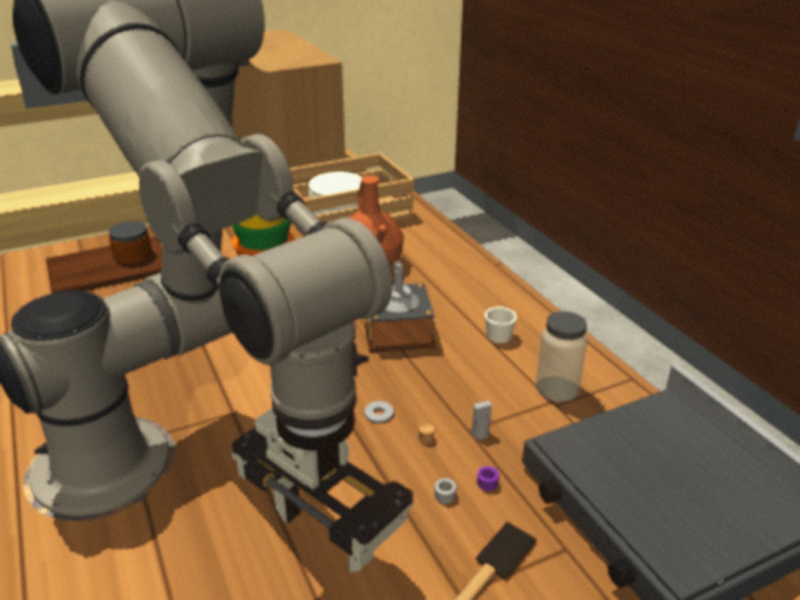

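The top view (800 px scale) shows the mill at (361,284), the washer at (462,352), the bushing at (519,286), the cork at (507,329), a grey ring at (565,343) and a purple ring at (565,310). In the side view the washer is at (379,412), the grey ring at (446,491), the purple ring at (488,478), the bushing at (482,420) and the spindle at (399,275).

Spacer candidates are the grey ring and the purple ring. The grey one fits, since purple is excluded. I'll confirm that in an enlarged crop.

```bash
python3 - <<'E'
from h import *
a=cap('top','t1.png');b=cap('side','s1.png')
A=a['pixels'][150:240,205:375,::-1];B=b['pixels'][160:325,225:330,::-1]
A=cv2.resize(A,None,fx=4.7,fy=4.7,interpolation=2);B=cv2.resize(B,None,fx=3.6,fy=3.6,interpolation=2)
cv2.imwrite('pics/c1.png',A);cv2.imwrite('pics/c2.png',B)
# masks: low saturation
for c,reg,n in((a,[(282,212,310,240,'washer'),(352,208,374,230,'spacer'),(322,174,344,192,'bush')],'t'),(b,[(230,252,256,274,'washer'),(274,304,296,324,'spacer'),(300,252,318,284,'bush')],'s')):
    hsv=cv2.cvtColor(c['pixels'],cv2.COLOR_RGB2HSV)
    for x0,y0,x1,y1,k in reg:
        m=(hsv[y0:y1,x0:x1,1]<75).astype(np.uint8)
        cs,_=cv2.findContours(m,0,1); q=max(cs,key=cv2.contourArea)
        e=cv2.fitEllipse(q); M=np.argwhere(m)
        print(n,k,'ell',np.round([e[0][0]+x0,e[0][1]+y0,*e[1],e[2]],1),'box',np.add(cv2.boundingRect(q),[x0,y0,0,0]))
        u,v=e[0][0]+x0,e[0][1]+y0
        for z in(0,8,11,22,65): print(z,np.round(onz(c,u,v,z),1)[:2],end=' ')
        print()
E
```

```text
t washer ell [295.6 225.   14.2  15.  108.8] box [288 218  16  15]
0 [459.5 -83.6] 8 [459.4 -82.6] 11 [459.3 -82.3] 22 [459.1 -81. ] 65 [458.4 -75.9] 
t spacer ell [360.6 219.3   9.   11.1  94.3] box [355 215  12  10]
0 [ 471.8 -305.6] 8 [ 471.6 -303.2] 11 [ 471.5 -302.3] 22 [ 471.2 -299.1] 65 [ 470.  -286.3] 
t bush ell [330.3 183.2   8.3  11.6  44.8] box [325 178  11  11]
0 [ 599.  -209.5] 8 [ 598.  -207.7] 11 [ 597.6 -207.1] 22 [ 596.1 -204.6] 65 [ 590.6 -195.2] 
s washer ell [242.2 263.1  12.5  17.8  88.5] box [233 257  19  13]
0 [459.7 -79.1] 8 [455.9 -87.5] 11 [454.5 -90.6] 22 [ 449.3 -102.2] 65 [ 428.9 -147.4] 
s spacer ell [284.6 313.4  12.8  15.5 178.6] box [278 306  14  16]
0 [ 475.6 -292.3] 8 [ 471.6 -298.8] 11 [ 470.1 -301.2] 22 [ 464.7 -310.1] 65 [ 443.6 -344.9] 
s bush ell [307.7 267.6   9.9  26.7   5.8] box [303 257  11  24]
0 [ 613.8 -173.9] 8 [ 608.6 -181.5] 11 [ 606.7 -184.3] 22 [ 599.5 -194.7] 65 [ 571.6 -235.3]
```

View pics/c1.png

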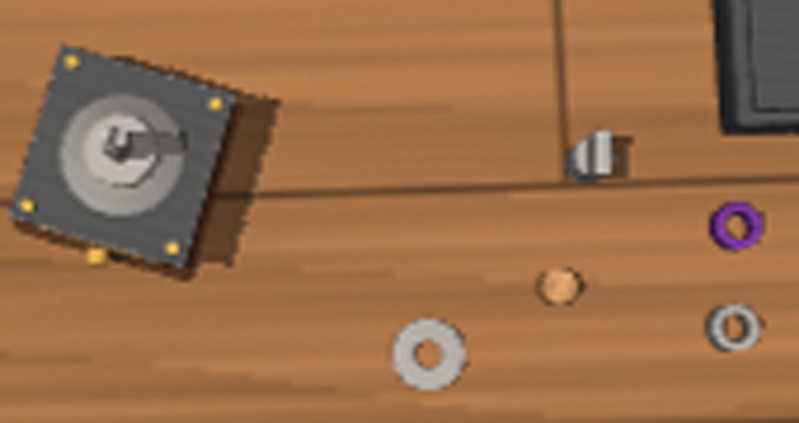

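View pics/c2.png

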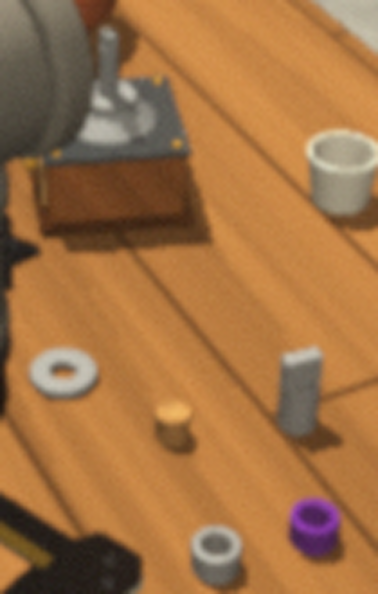

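The crops confirm it: the grey steel ring at c1 (734,328) is the spacer, and the purple one at (737,226) is not meant. The washer is at (428,354), and the bushing at (592,155) has its grip running roughly along world x. The mill's plate bolts are at (71,62), (216,104), (173,248) and (27,205). Next I'll work out the mill axis and the bushing pose.

```bash
python3 - <<'E'
from h import *
a=cap('top');b=cap('side')
def blobs(c,x0,y0,x1,y1):
    hsv=cv2.cvtColor(c['pixels'],cv2.COLOR_RGB2HSV)[y0:y1,x0:x1]
    m=((hsv[...,0]>17)&(hsv[...,0]<32)&(hsv[...,1]>110)&(hsv[...,2]>120)).astype(np.uint8)
    n,l,s,ce=cv2.connectedComponentsWithStats(m)
    return [(np.round(p+[x0,y0],1).tolist(),int(t[4])) for p,t in zip(ce[1:],s[1:])]
print(blobs(a,205,150,260,215));print(blobs(b,230,175,280,210))
T=[(71,62),(216,104),(173,248),(27,205)]
W=[onz(a,205+u/4.7,150+v/4.7,78) for u,v in T];print(np.round(W,1),np.round(np.mean(W,0),1))
x=W[0]+W[1]-W[2]-W[3];print('mill yaw',np.arctan2(x[1],x[0]))
S=[onz(b,225+u/3.6,160+v/3.6,78) for u,v in [(157,80),(176,144),(56,153)]];print(np.round(S,1),np.round((S[0]+S[2])/2,1))
# spindle top, two views
def tri(r1,r2):
    (o1,d1),(o2,d2)=r1,r2;t=np.linalg.lstsq(np.c_[d1,-d2],o2-o1,rcond=None)[0]
    p,q=o1+t[0]*d1,o2+t[1]*d2;return np.round((p+q)/2,1),round(float(np.linalg.norm(p-q)),1)
print('spindle',tri(ray(a,205+118/4.7,150+138/4.7),ray(b,225+107/3.6,160+30/3.6)))
# bushing: grip top bright in top view
g=a['pixels'][172:194,320:348];hsv=cv2.cvtColor(g,cv2.COLOR_RGB2HSV)
print(np.where(hsv[...,1]<70,hsv[...,2],0)[4:20,4:18])
print(hsv[4:20,4:18,1])
print('grip',tri(ray(a,205+604/4.7,150+151/4.7),ray(b,225+301/3.6,160+355/3.6)))
print('spacer',tri(ray(a,360.9,219.5),ray(b,284.6,313.4)),'washer',tri(ray(a,295.6,225),ray(b,242.2,263.1)))
A=np.hstack([cv2.resize(a['pixels'][168:198,318:350,::-1],(400,375),interpolation=0),cv2.resize(a['pixels'][165:195,216:248,::-1],(400,375),interpolation=0)])
cv2.imwrite('pics/c3.png',A)
E
```

```text
[([220.0, 162.5], 6), ([250.5, 171.5], 4), ([210.2, 193.2], 6), ([225.1, 203.8], 13), ([241.2, 202.4], 5)]
[([268.0, 182.0], 1), ([274.2, 199.6], 5), ([240.0, 202.2], 4), ([232.8, 204.6], 5)]
[[665.6 161.9  78. ]
 [633.   62.5  78. ]
 [534.3  94.9  78. ]
 [567.  194.1  78. ]] [600.  128.4  78. ]
mill yaw -0.3166288139247359
[[664.5 159.8  78. ]
 [630.8  60.1  78. ]
 [533.6  91.5  78. ]] [599.  125.6  78. ]
spindle (array([598.1, 125.9, 163.3]), 1.1)
[[  0   0   0   0   0   0   0   0   0   0   0   0   0   0]
 [  0   0   0   0   0   0   0   0   0   0   0   0   0   0]
 [  0   0   0   0   0   0   0 131 194 189 172   0   0   0]
 [  0   0   0   0   0 128  98 112 190 184 159   0   0   0]
 [  0   0   0   0 160 168  82 114 189 184 160   0   0   0]
 [  0   0   0 119 183 164  83 116 190 184 160  77   0   0]
 [  0   0  77 135 185 164  83 116 191 183 160  71   0   0]
 [  0   0  82 135 186 164  84 118 191 183 164  92   0   0]
 [  0  78  73 119 187 164  85 119 191 187 174  91   0   0]
 [  0  82  77 108 168 168  87 120 192 189 173   0   0   0]
 [  0   0  78  70 110 163  85 113 189 187 170   0   0   
[... 676 characters left out ...]
19  18  18  19  17  16  29 122 150]
 [144  82   6  17  19  19  18  17  17  18  17  36 126 150]
 [133  36  10  19  19  17  15  19  17  18  16  39 129 147]
 [140  62   7  17  20  20  18  19  16  16  15  79 158 149]
 [146  72  10  11  16  20  15  16  16  11  12 140 152 145]
 [147 128  62  23  11   9  13  12  63 115 116 157 149 148]
 [148 152 136  94  18  19  27  65 128 151 149 147 147 145]
 [144 148 149 152 148 138 154 151 150 148 147 146 147 146]
 [146 146 146 147 146 145 148 146 145 145 144 145 147 147]
 [145 145 144 144 144 145 144 145 143 143 143 145 145 147]]
grip (array([ 593.2, -205.7,   64.3]), 1.5)
spacer (array([ 470.1, -302.6,   12.6]), 1.5) washer (array([458.6, -83.1,   3.5]), 1.4)
```

View pics/c3.png

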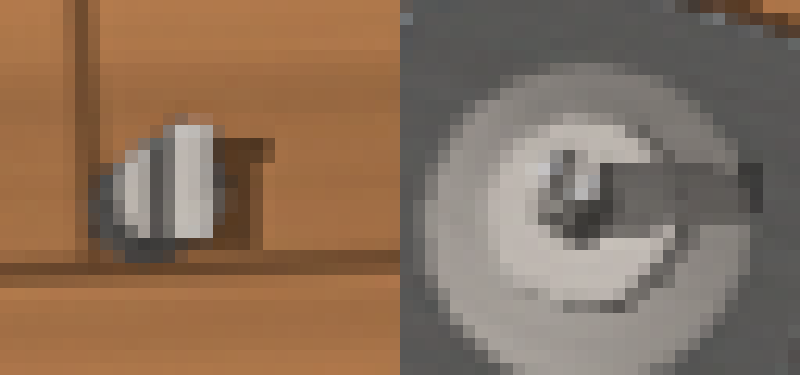

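The left crop shows the bushing's grip top (192,180), running straight up the image, so its yaw is about 0. The right crop shows the spindle top near (580,185) with its slot roughly up the image too, so it runs near world x. The mill axis is about (599,127). I'll start moving now.

```bash
cat >> h.py <<'E'
from scipy.spatial.transform import Rotation as R
def to(x,y,z,yaw,o=None):
    o=o or get_obs(); M=R.from_euler('xyz',o['tcp_rot'])
    d=M.inv().apply(np.array([x,y,z])-o['tool_pos'])/1000
    print('dp',np.round(d,4),'rot',np.round((M.inv()*R.from_euler('xyz',[np.pi,0,yaw])).as_rotvec(),3))
E
python3 - <<'E'
from h import *
to(470.5,-302,100,.418);to(470.5,-302,6,.418)
E
```

```text
dp [ 0.3074 -0.0579  0.1265] rot [-0. -0. -0.]
dp [ 0.3074 -0.0579  0.2205] rot [-0. -0. -0.]
```

```bash
python3 -m pendant '{"dp":[[0.05,-0.01,0.015],[0.105,-0.02,0.035],[0.16,-0.03,0.06],[0.215,-0.04,0.08],[0.265,-0.05,0.105],[0.307,-0.058,0.126],[0.307,-0.058,0.126],[0.307,-0.058,0.126]],"rotation":[[0,0,0],[0,0,0],[0,0,0],[0,0,0],[0,0,0],[0,0,0],[0,0,0],[0,0,0]]}' 0.05; python3 -c "
from h import *
to(470.5,-302,6,.418)"
```

```text
time: 1.3
tool_pos: [469.9, -302.6, 100.9]
tcp_rot: [3.141, 0.0, 0.418]
contact_force: [-0.2, 0.9, 1.0]
grip_width: 50.0
finger_force: 0.0
dp [ 0.0008 -0.0003  0.0949] rot [0. 0. 0.]
```

```bash
python3 -m pendant '{"dp":[[0,0,0.04],[0,0,0.075],[0,0,0.094],[0,0,0.094],[0,0,0.094]],"rotation":[[0,0,0],[0,0,0],[0,0,0],[0,0,0],[0,0,0]]}'; python3 -m pendant '{"dp":[[0,0,0],[0,0,0],[0,0,0],[0,0,0],[0,0,0]],"rotation":[[0,0,0],[0,0,0],[0,0,0],[0,0,0],[0,0,0]]}' 0.028
```

```text
time: 1.92
tool_pos: [470.3, -303.5, 8.1]
tcp_rot: [3.14, -0.001, 0.417]
contact_force: [-0.3, 0.8, -0.2]
grip_width: 49.8
finger_force: 0.0
time: 2.55
tool_pos: [470.4, -302.6, 7.6]
tcp_rot: [3.14, -0.0, 0.418]
contact_force: [-2.0, -0.2, 7.0]
grip_width: 32.7
finger_force: 30.0
```

```bash
python3 -m pendant '{"dp":[[0,0,0],[0,0,0],[0,0,0]],"rotation":[[0,0,0],[0,0,0],[0,0,0]]}' 0.05; python3 -m pendant '{"dp":[[0,0,0],[0,0,0],[0,0,0],[0,0,0],[0,0,0],[0,0,0],[0,0,0],[0,0,0]],"rotation":[[0,0,-0.18],[0,0,-0.36],[0,0,-0.54],[0,0,-0.72],[0,0,-0.9],[0,0,-1.08],[0,0,-1.26],[0,0,-1.44]]}';  python3 -m pendant '{"dp":[[0,0,0],[0,0,0],[0,0,0],[0,0,0],[0,0,0]],"rotation":[[0,0,0],[0,0,0],[0,0,0],[0,0,0],[0,0,0]]}' 0.028; python3 -c "
from h import *
to(599,127,190,1.858)"
```

```text
time: 2.92
tool_pos: [470.0, -302.2, 6.5]
tcp_rot: [-3.141, 0.0, 0.418]
contact_force: [-0.3, 0.2, 0.0]
grip_width: 50.2
finger_force: 0.0
time: 3.92
tool_pos: [470.0, -302.2, 6.6]
tcp_rot: [-3.141, -0.0, 1.864]
contact_force: [-0.3, -0.3, -0.3]
grip_width: 50.0
finger_force: 0.0
time: 4.55
tool_pos: [470.1, -302.3, 6.7]
tcp_rot: [-3.141, -0.0, 1.857]
contact_force: [0.1, -0.4, -0.8]
grip_width: 32.3
finger_force: 30.0
dp [ 0.3753  0.245  -0.1833] rot [-0.    -0.    -0.001]
```

```bash
python3 -m pendant '{"dp":[[0,0,-0.03],[0,0,-0.09],[0,0,-0.15],[0.02,0.015,-0.183],[0.06,0.04,-0.183],[0.11,0.072,-0.183],[0.16,0.104,-0.183],[0.21,0.137,-0.183]],"rotation":[[0,0,0],[0,0,0],[0,0,0],[0,0,0],[0,0,0],[0,0,0],[0,0,0],[0,0,0]]}'; python3 -c "
from h import *
to(599,127,190,1.858)"
```

```text
time: 5.55
tool_pos: [542.2, -60.4, 189.7]
tcp_rot: [-3.142, 0.0, 1.857]
contact_force: [0.4, 0.0, -0.7]
grip_width: 32.4
finger_force: 30.0
dp [ 0.1637  0.1074 -0.0003] rot [-0.     0.    -0.001]
```

```bash
python3 -m pendant '{"dp":[[0.05,0.033,0],[0.1,0.066,0],[0.14,0.092,0],[0.16,0.105,0],[0.164,0.1075,0],[0.164,0.1075,0],[0.164,0.1075,0]],"rotation":[[0,0,0],[0,0,0],[0,0,0],[0,0,0],[0,0,0],[0,0,0],[0,0,0]]}'; python3 - <<'E'
from h import *
to(599,127,174,1.858)
a=cap('top');b=cap('side')
A=np.hstack([cv2.resize(a['pixels'][160:200,212:252,::-1],(400,400),interpolation=0),cv2.resize(b['pixels'][145:195,230:280,::-1],(400,400),interpolation=0)])
cv2.imwrite('pics/c4.png',A)
print(proj(b,[599,127,163]),proj(b,[599,127,184.]),get_obs()['contact_force'])
E
```

```text
time: 6.42
tool_pos: [598.6, 124.0, 189.8]
tcp_rot: [-3.141, 0.0, 1.856]
contact_force: [0.9, 1.0, -0.9]
grip_width: 32.0
finger_force: 30.0
dp [0.0027 0.0012 0.0158] rot [-0.     0.    -0.002]
(np.float64(254.99689988657389), np.float64(168.16854748276114)) (np.float64(255.0306232276607), np.float64(162.10082023862782)) [-0.0165024   0.39492982 -1.52646682]
```

View pics/c4.png

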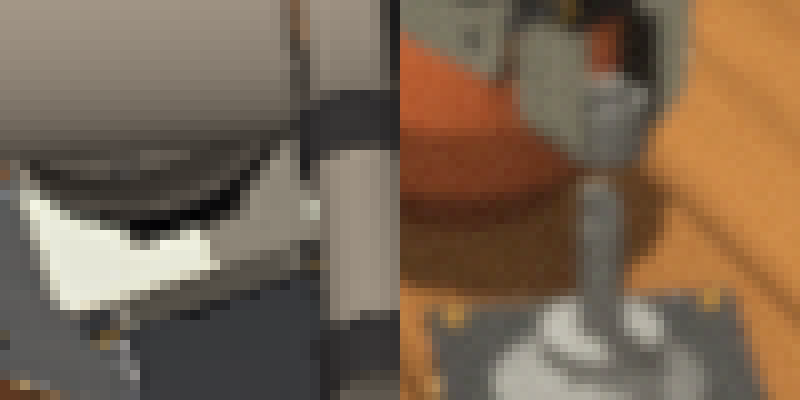

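The side crop shows the spacer (right edge at 650, partly hidden by a finger) over the spindle at (598,180), lined up to within about 1 mm in that view. I'll settle and then descend carefully.

```bash
python3 -m pendant '{"dp":[[0,0,0],[0,0,0.005]],"rotation":[[0,0,0],[0,0,0]]}'; python3 -c "
from h import *
to(599,127,166,1.858)"
```

```text
time: 6.78
tool_pos: [599.0, 125.3, 185.0]
tcp_rot: [3.141, 0.0, 1.857]
contact_force: [-0.1, -0.1, -0.9]
grip_width: 32.5
finger_force: 30.0
dp [0.0016 0.0005 0.019 ] rot [ 0.001  0.    -0.001]
```

```bash
python3 -m pendant '{"dp":[[0.001,0.0003,0.005],[0.001,0.0003,0.01],[0.001,0.0003,0.014],[0.001,0.0003,0.018],[0.001,0.0003,0.021],[0.001,0.0003,0.021]],"rotation":[[0,0,0],[0,0,0],[0,0,0],[0,0,0],[0,0,0],[0,0,0]]}'
```

```text
time: 7.52
tool_pos: [599.3, 126.8, 165.1]
tcp_rot: [3.139, 0.001, 1.858]
contact_force: [-1.8, -0.2, 7.6]
grip_width: 32.3
finger_force: 30.0
```

```bash
python3 -m pendant '{"dp":[[0,0,0],[0,0,0]],"rotation":[[0,0,0],[0,0,0]]}'; python3 -c "
from h import *
o=get_obs();print(o['moment'],o['contact_force']); b=cap('side')
cv2.imwrite('pics/c5.png',cv2.resize(b['pixels'][150:200,230:280,::-1],(600,600),interpolation=2))"
```

```text
time: 7.78
tool_pos: [599.3, 126.8, 165.2]
tcp_rot: [3.139, 0.0, 1.858]
contact_force: [-2.2, -0.8, 6.1]
grip_width: 32.4
finger_force: 30.0
[0.02457121 0.08743823 0.00290416] [-2.21414024 -0.77921711  6.05968671]
```

View pics/c5.png

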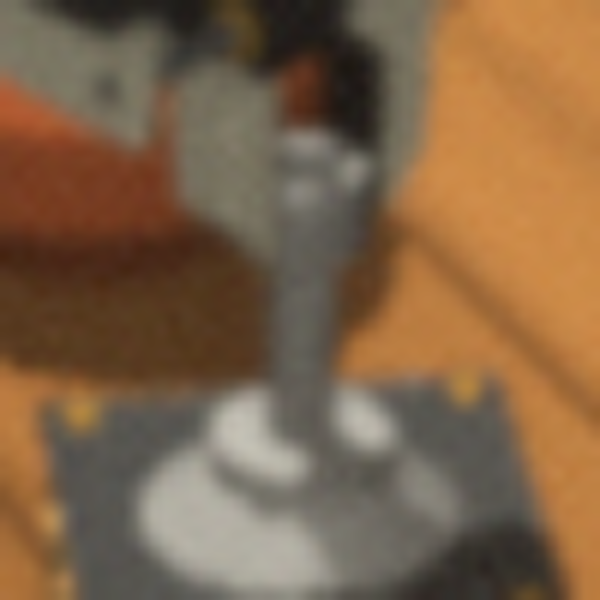

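The side crop shows the spacer's right edge at about 372 and the spindle centred at about 303, so the spacer sits on the spindle top with roughly 1 mm of offset. The moment puts the contact on the -x/+y side of the bore, so I'll shift that way.

```bash
python3 -m pendant '{"dp":[[0.0005,-0.0007,-0.001],[0.0009,-0.0013,-0.001],[0.0009,-0.0013,0],[0.0009,-0.0013,0]],"rotation":[[0,0,0],[0,0,0],[0,0,0],[0,0,0]]}'; python3 -c "
from h import *
o=get_obs();print(o['moment'],o['contact_force'])"
```

```text
time: 8.32
tool_pos: [598.4, 127.1, 165.0]
tcp_rot: [3.138, 0.001, 1.858]
contact_force: [1.4, -1.2, 8.0]
grip_width: 32.5
finger_force: 30.0
[-0.07993807 -0.36088076  0.00313822] [ 1.42164703 -1.24401834  7.9731101 ]
```

```bash
python3 -m pendant '{"dp":[[0.0,0.0,-0.004],[0.0013,0.0026,-0.004],[0.0013,0.0026,-0.004]],"rotation":[[0,0,0],[0,0,0],[0,0,0]]}'; python3 -c "
from h import *
o=get_obs();print(o['moment'],o['contact_force'])";python3 -m pendant '{"dp":[[0.0,0.0,0.002],[0,0,0.004],[0,0,0.004],[0,0,0.004]],"rotation":[[0,0,0],[0,0,0],[0,0,0],[0,0,0]]}'; python3 -c "
from h import *
o=get_obs();print(o['moment'],o['contact_force'])"
```

```text
time: 8.7
tool_pos: [599.0, 129.3, 166.9]
tcp_rot: [-3.14, -0.0, 1.858]
contact_force: [0.0, -0.3, -0.9]
grip_width: 32.5
finger_force: 30.0
[ 0.03548279 -0.14617857 -0.02667579] [ 0.00833582 -0.31367051 -0.94005029]
time: 9.2
tool_pos: [599.4, 129.1, 163.7]
tcp_rot: [-3.142, 0.0, 1.858]
contact_force: [-0.1, 0.1, -0.8]
grip_width: 32.6
finger_force: 30.0
[-0.01986566 -0.1128422  -0.01287812] [-0.12786422  0.06340139 -0.78173455]
```

```bash
python3 -m pendant '{"dp":[[0.0,0.0,0.003],[0,0,0.006],[0,0,0.009],[0,0,0.012],[0,0,0.015],[0,0,0.017],[0,0,0.017]],"rotation":[[0,0,0],[0,0,0],[0,0,0],[0,0,0],[0,0,0],[0,0,0],[0,0,0]]}'; python3 -c "
from h import *
o=get_obs();print(o['moment'],o['contact_force'])"
```

```text
time: 10.07
tool_pos: [599.4, 129.2, 146.5]
tcp_rot: [-3.141, -0.0, 1.858]
contact_force: [-0.3, 1.8, -1.1]
grip_width: 32.3
finger_force: 30.0
[ 0.07674148 -0.24097478 -0.06848809] [-0.29457022  1.7838177  -1.07945426]
```

```bash
python3 -m pendant '{"dp":[[0.0008,0.0002,0.005],[0.0008,0.0002,0.011],[0.0008,0.0002,0.017],[0.0008,0.0002,0.023],[0.0008,0.0002,0.029],[0.0008,0.0002,0.034],[0.0008,0.0002,0.036],[0.0008,0.0002,0.036]],"rotation":[[0,0,0],[0,0,0],[0,0,0],[0,0,0],[0,0,0],[0,0,0],[0,0,0],[0,0,0]]}'; python3 -c "
from h import *
o=get_obs();print(o['moment'],o['contact_force'])"
```

```text
time: 11.08
tool_pos: [599.3, 130.0, 110.6]
tcp_rot: [-3.141, 0.0, 1.858]
contact_force: [0.7, -0.4, -0.5]
grip_width: 32.1
finger_force: 30.0
[-0.02001888 -0.17122974 -0.05273651] [ 0.72898669 -0.43050269 -0.52390673]
```

```bash
python3 -m pendant '{"dp":[[0,0,0.002],[0,0,0.0035],[0,0,0.0035]],"rotation":[[0,0,0],[0,0,0],[0,0,0]]}'; python3 -m pendant '{"dp":[[0,0,0],[0,0,0],[0,0,0]],"rotation":[[0,0,0],[0,0,0],[0,0,0]]}' 0.07; python3 -m pendant '{"dp":[[0,0,-0.03],[0,0,-0.075],[0,0,-0.09]],"rotation":[[0,0,0],[0,0,0],[0,0,0]]}'; python3 -c "
from h import *
to(458.6,-83.2,60,1.858)"
```

```text
time: 11.45
tool_pos: [599.3, 130.0, 107.1]
tcp_rot: [-3.142, 0.0, 1.858]
contact_force: [0.5, -0.5, -1.1]
grip_width: 32.6
finger_force: 30.0
time: 11.82
tool_pos: [599.4, 130.0, 107.3]
tcp_rot: [3.141, 0.0, 1.858]
contact_force: [-0.1, -0.1, 0.6]
grip_width: 57.6
finger_force: 0.0
time: 12.2
tool_pos: [600.6, 130.1, 200.2]
tcp_rot: [3.137, 0.001, 1.858]
contact_force: [1.0, -0.1, 0.1]
grip_width: 69.7
finger_force: 0.0
dp [-0.1643 -0.1972  0.1394] rot [ 0.005  0.001 -0.   ]
```

```bash
python3 -m pendant '{"dp":[[-0.03,-0.036,0],[-0.065,-0.078,0.02],[-0.1,-0.12,0.05],[-0.135,-0.162,0.09],[-0.16,-0.192,0.12],[-0.1643,-0.1967,0.136],[-0.1643,-0.1967,0.136],[-0.1643,-0.1967,0.136]],"rotation":[[0,0,0],[0,0,0],[0,0,0],[0,0,0],[0,0,0],[0,0,0],[0,0,0],[0,0,0]]}' 0.07; python3 -c "
from h import *
to(458.6,-83.2,3,1.858)"
```

```text
time: 13.2
tool_pos: [457.7, -83.0, 61.6]
tcp_rot: [3.141, 0.0, 1.858]
contact_force: [0.1, -0.3, 0.1]
grip_width: 70.0
finger_force: 0.0
dp [-0.0004  0.0008  0.0586] rot [0.001 0.    0.   ]
```

```bash
python3 -m pendant '{"dp":[[0,0.0005,0.03],[0,0.0005,0.052],[0,0.0005,0.0575],[0,0.0005,0.0575],[0,0.0005,0.0575]],"rotation":[[0,0,0],[0,0,0],[0,0,0],[0,0,0],[0,0,0]]}';python3 -m pendant '{"dp":[[0,0,0],[0,0,0],[0,0,0],[0,0,0]],"rotation":[[0,0,0],[0,0,0],[0,0,0],[0,0,0]]}' 0.045; python3 -m pendant '{"dp":[[0,0,0],[0,0,0],[0,0,0]],"rotation":[[0,0,0],[0,0,0],[0,0,0]]}' 0.068; python3 -m pendant '{"dp":[[0,0,0],[0,0,0],[0,0,0],[0,0,0],[0,0,0],[0,0,0],[0,0,0],[0,0,0]],"rotation":[[0,0,-0.18],[0,0,-0.36],[0,0,-0.54],[0,0,-0.72],[0,0,-0.9],[0,0,-1.08],[0,0,-1.26],[0,0,-1.44]]}';  python3 -m pendant '{"dp":[[0,0,0],[0,0,0],[0,0,0],[0,0,0],[0,0,0]],"rotation":[[0,0,0],[0,0,0],[0,0,0],[0,0,0],[0,0,0]]}' 0.045; python3 -c "
from h import *
to(599.3,130,180,3.298)"
```

```text
time: 13.82
tool_pos: [458.5, -83.2, 4.7]
tcp_rot: [3.14, 0.001, 1.858]
contact_force: [0.4, -0.9, 1.3]
grip_width: 70.3
finger_force: 0.0
time: 14.32
tool_pos: [457.9, -83.3, 4.0]
tcp_rot: [3.141, 0.0, 1.858]
contact_force: [0.3, 0.0, 4.8]
grip_width: 50.0
finger_force: 30.0
time: 14.7
tool_pos: [457.4, -83.1, 3.5]
tcp_rot: [-3.141, -0.0, 1.858]
contact_force: [-0.2, -0.5, -0.3]
grip_width: 67.4
finger_force: 0.0
time: 15.7
tool_pos: [457.5, -83.1, 3.6]
tcp_rot: [3.141, -0.0, -2.979]
contact_force: [0.1, 0.2, -0.1]
grip_width: 67.8
finger_force: 0.0
time: 16.32
tool_pos: [457.6, -83.1, 3.7]
tcp_rot: [3.142, -0.0, -2.986]
contact_force: [-0.3, -0.3, -1.5]
grip_width: 50.1
finger_force: 30.0
dp [-0.173   0.1885 -0.1764] rot [ 0.    -0.    -0.001]
```

```bash
python3 -m pendant '{"dp":[[0,0,-0.03],[0,0,-0.09],[-0.01,0.01,-0.15],[-0.035,0.038,-0.1765],[-0.07,0.076,-0.1765],[-0.105,0.114,-0.1765],[-0.14,0.152,-0.1765],[-0.165,0.18,-0.1765]],"rotation":[[0,0,0],[0,0,0],[0,0,0],[0,0,0],[0,0,0],[0,0,0],[0,0,0],[0,0,0]]}'; python3 -m pendant '{"dp":[[-0.008,0.0085,0],[-0.008,0.0085,0],[-0.008,0.0085,0],[-0.008,0.0085,0]],"rotation":[[0,0,0],[0,0,0],[0,0,0],[0,0,0]]}'; python3 -c "
from h import *
to(599.3,130,160,3.298)"
```

```text
time: 17.32
tool_pos: [593.2, 122.3, 179.8]
tcp_rot: [3.142, -0.0, -2.985]
contact_force: [-0.1, -0.5, -0.2]
grip_width: 50.0
finger_force: 30.0
time: 17.82
tool_pos: [598.9, 128.9, 180.5]
tcp_rot: [-3.141, -0.0, -2.987]
contact_force: [0.0, 0.6, -0.6]
grip_width: 50.2
finger_force: 30.0
dp [-0.0006  0.0011  0.0205] rot [-0.    -0.    -0.002]
```

```bash
python3 -m pendant '{"dp":[[-0.0004,0.0008,0.005],[-0.0004,0.0008,0.01],[-0.0004,0.0008,0.015],[-0.0004,0.0008,0.02],[-0.0004,0.0008,0.025],[-0.0004,0.0008,0.025]],"rotation":[[0,0,0],[0,0,0],[0,0,0],[0,0,0],[0,0,0],[0,0,0]]}'; python3 -m pendant '{"dp":[[0,0,0.004],[0,0,0.008],[0,0,0.012],[0,0,0.016],[0,0,0.016]],"rotation":[[0,0,0],[0,0,0],[0,0,0],[0,0,0],[0,0,0]]}'
```

```text
time: 18.58
tool_pos: [599.2, 130.8, 154.6]
tcp_rot: [-3.142, -0.001, -2.985]
contact_force: [0.4, 0.9, -1.0]
grip_width: 50.1
finger_force: 30.0
time: 19.2
tool_pos: [599.4, 130.7, 138.7]
tcp_rot: [-3.141, -0.001, -2.985]
contact_force: [0.9, -0.2, -1.1]
grip_width: 50.0
finger_force: 30.0
```

```bash
python3 -m pendant '{"dp":[[0,0,0.004],[0,0,0.008],[0,0,0.0115],[0,0,0.0125],[0,0,0.0125]],"rotation":[[0,0,0],[0,0,0],[0,0,0],[0,0,0],[0,0,0]]}'; python3 -m pendant '{"dp":[[0,0,0],[0,0,0],[0,0,0]],"rotation":[[0,0,0],[0,0,0],[0,0,0]]}' 0.075; python3 -m pendant '{"dp":[[0,0,-0.03],[0,0,-0.07],[0,0,-0.07]],"rotation":[[0,0,0],[0,0,0],[0,0,0]]}'; python3 - <<'E'
from h import *
to(593.2,-205.7,120,3.12)
a=cap('top');hsv=cv2.cvtColor(a['pixels'],cv2.COLOR_RGB2HSV)[172:194,320:348]
m=((hsv[...,1]<40)&(hsv[...,2]>155)).astype(np.uint8)
n,l,s,c=cv2.connectedComponentsWithStats(m);print(s,c+[320,172])
E
```

```text
time: 19.82
tool_pos: [599.5, 130.8, 126.6]
tcp_rot: [-3.141, -0.0, -2.985]
contact_force: [0.1, -0.8, -1.7]
grip_width: 50.3
finger_force: 30.0
time: 20.2
tool_pos: [599.5, 130.9, 126.9]
tcp_rot: [3.142, 0.0, -2.985]
contact_force: [-0.3, 0.9, -0.8]
grip_width: 73.6
finger_force: 0.0
time: 20.58
tool_pos: [601.3, 131.1, 200.4]
tcp_rot: [-3.141, 0.007, -2.985]
contact_force: [0.3, -0.5, -0.2]
grip_width: 75.0
finger_force: 0.0
dp [ 0.061  -0.3314  0.0802] rot [0.    0.007 0.178]
[[  0   0  28  22 577]
 [ 12   6   3   9  27]
 [  8   8   2   7  12]] [[333.62564991 182.51299827]
 [333.         182.        ]
 [328.58333333 183.        ]]
```

```bash
python3 -m pendant '{"dp":[[0.008,-0.04,0],[0.018,-0.095,0],[0.028,-0.15,0.01],[0.038,-0.205,0.03],[0.048,-0.26,0.05],[0.057,-0.31,0.07],[0.06,-0.33,0.077],[0.06,-0.33,0.077]],"rotation":[[0,0,0.18],[0,0,0.36],[0,0,0.54],[0,0,0.72],[0,0,0.9],[0,0,1.08],[0,0,1.26],[0,0,1.44]]}' 0.055; python3 -m pendant '{"dp":[[0,0,0],[0,0,0],[0,0,0]],"rotation":[[0,0,0.15],[0,0,0.28],[0,0,0.28]]}'; python3 - <<'E'
from h import *
to(593.2,-205.2,44,1.57)
b=cap('side');a=cap('top')
cv2.imwrite('pics/c6.png',cv2.resize(b['pixels'][220:290,275:335,::-1],(510,595),interpolation=2))
E
```

```text
time: 21.62
tool_pos: [590.0, -206.1, 117.1]
tcp_rot: [-3.138, -0.003, 1.849]
contact_force: [0.2, 0.2, 0.8]
grip_width: 55.0
finger_force: 0.0
time: 22.0
tool_pos: [590.9, -204.1, 118.4]
tcp_rot: [-3.14, -0.001, 1.579]
contact_force: [0.3, 0.8, -0.1]
grip_width: 54.8
finger_force: 0.0
dp [-0.0011  0.0024  0.0744] rot [-0.002 -0.001  0.009]
```

View pics/c6.png

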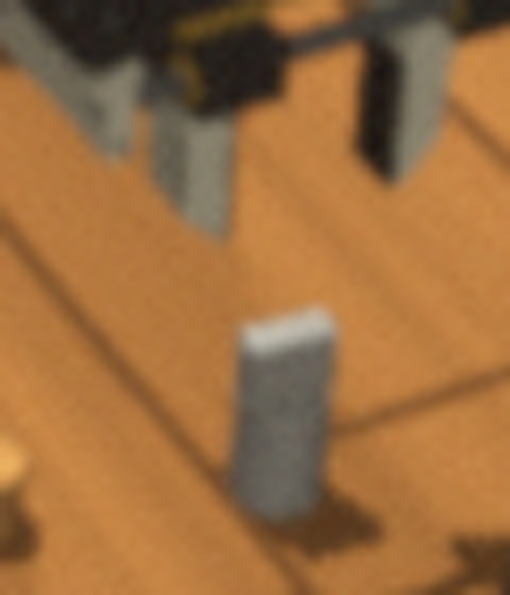

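The side crop shows the fingers at (205,190) and (405,130), straddling the bushing's grip top at (288,330) along its length. I'll centre it along x first, then regrasp across the thickness.

```bash
python3 -m pendant '{"dp":[[-0.001,0.002,0.03],[-0.001,0.002,0.06],[-0.001,0.002,0.073],[-0.001,0.002,0.073],[-0.001,0.002,0.073]],"rotation":[[0,0,0],[0,0,0],[0,0,0],[0,0,0],[0,0,0]]}';python3 -m pendant '{"dp":[[0,0,0],[0,0,0],[0,0,0],[0,0,0]],"rotation":[[0,0,0],[0,0,0],[0,0,0],[0,0,0]]}' 0.026;python3 -m pendant '{"dp":[[0,0,0],[0,0,0],[0,0,0]],"rotation":[[0,0,0],[0,0,0],[0,0,0]]}' 0.055
```

```text
time: 22.72
tool_pos: [594.3, -205.8, 47.9]
tcp_rot: [3.14, 0.001, 1.578]
contact_force: [-0.1, 0.1, -0.3]
grip_width: 55.2
finger_force: 0.0
time: 23.22
tool_pos: [593.8, -205.5, 47.1]
tcp_rot: [3.141, 0.0, 1.578]
contact_force: [0.3, 0.3, 2.0]
grip_width: 29.6
finger_force: 30.0
time: 23.6
tool_pos: [593.4, -205.4, 46.5]
tcp_rot: [-3.141, -0.0, 1.578]
contact_force: [0.4, -0.1, 1.4]
grip_width: 53.2
finger_force: 0.0
```

```bash
python3 -m pendant '{"dp":[[0,0,0],[0,0,0],[0,0,0],[0,0,0],[0,0,0],[0,0,0],[0,0,0],[0,0,0]],"rotation":[[0,0,-0.18],[0,0,-0.36],[0,0,-0.54],[0,0,-0.72],[0,0,-0.9],[0,0,-1.08],[0,0,-1.26],[0,0,-1.44]]}'; python3 -m pendant '{"dp":[[0,0,0],[0,0,0]],"rotation":[[0,0,-0.12],[0,0,-0.12]]}';python3 -m pendant '{"dp":[[0,0,0],[0,0,0],[0,0,0],[0,0,0],[0,0,0]],"rotation":[[0,0,0],[0,0,0],[0,0,0],[0,0,0],[0,0,0]]}' 0.008; python3 -c "
from h import *
to(599.3,130.2,215,3.14)"
```

```text
time: 24.6
tool_pos: [593.5, -205.4, 46.6]
tcp_rot: [3.142, -0.0, 3.024]
contact_force: [0.2, 0.0, -1.0]
grip_width: 55.1
finger_force: 0.0
time: 24.85
tool_pos: [593.5, -205.5, 46.6]
tcp_rot: [3.142, -0.0, 3.137]
contact_force: [0.6, 0.3, 0.2]
grip_width: 55.2
finger_force: 0.0
time: 25.48
tool_pos: [593.5, -205.4, 46.7]
tcp_rot: [3.142, -0.0, 3.138]
contact_force: [0.1, -0.1, -0.8]
grip_width: 11.9
finger_force: 30.0
dp [-0.0044  0.3356 -0.1683] rot [ 0.    -0.    -0.002]
```

```bash
python3 -m pendant '{"dp":[[0,0,-0.03],[0,0,-0.09],[0,0.02,-0.15],[0,0.06,-0.171],[0,0.115,-0.171],[-0.001,0.17,-0.171],[-0.002,0.225,-0.171],[-0.003,0.28,-0.171]],"rotation":[[0,0,0],[0,0,0],[0,0,0],[0,0,0],[0,0,0],[0,0,0],[0,0,0],[0,0,0]]}'; python3 -m pendant '{"dp":[[-0.001,0.035,0],[-0.0014,0.052,0],[-0.0014,0.0556,0],[-0.0014,0.0556,0],[-0.0014,0.0556,0],[-0.0014,0.0556,0],[-0.0014,0.0556,0]],"rotation":[[0,0,0],[0,0,0],[0,0,0],[0,0,0],[0,0,0],[0,0,0],[0,0,0]]}'; python3 - <<'E'
from h import *
to(599.3,130.2,190,3.14)
b=cap('side');cv2.imwrite('pics/c7.png',cv2.resize(b['pixels'][145:205,225:285,::-1],(600,600),interpolation=2))
E
```

```text
time: 26.48
tool_pos: [597.2, 76.2, 217.4]
tcp_rot: [-3.141, -0.001, 3.137]
contact_force: [0.8, -0.8, -2.0]
grip_width: 12.1
finger_force: 30.0
time: 27.35
tool_pos: [599.3, 129.6, 217.8]
tcp_rot: [-3.141, 0.0, 3.137]
contact_force: [0.0, 0.4, -1.5]
grip_width: 12.2
finger_force: 30.0
dp [0.     0.0006 0.0278] rot [-0.     0.    -0.003]
```

View pics/c7.png

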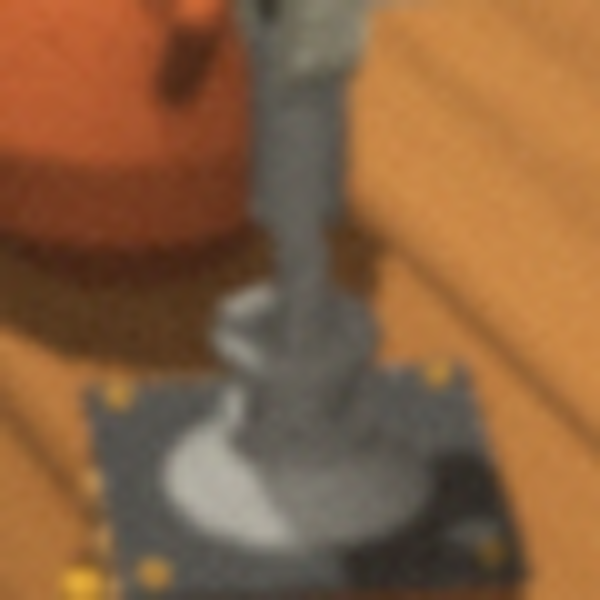

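The side crop shows the spacer and washer seated on the spindle (washer at about (297,330)) and the bushing at (303,150) centred over the spindle at (302,260). I'll lower it.

```bash
python3 -m pendant '{"dp":[[0,0.0003,0.005],[0,0.0003,0.01],[0,0.0003,0.014],[0,0.0003,0.018],[0,0.0003,0.018]],"rotation":[[0,0,0],[0,0,0],[0,0,0],[0,0,0],[0,0,0]]}'; python3 -m pendant '{"dp":[[0,0,0.003],[0,0,0.006],[0,0,0.009],[0,0,0.009]],"rotation":[[0,0,0],[0,0,0],[0,0,0],[0,0,0]]}'
```

```text
time: 28.02
tool_pos: [599.1, 130.4, 199.2]
tcp_rot: [-3.141, -0.001, 3.138]
contact_force: [0.4, 0.7, -2.0]
grip_width: 11.9
finger_force: 30.0
time: 28.52
tool_pos: [599.3, 130.2, 190.4]
tcp_rot: [-3.141, 0.0, 3.138]
contact_force: [0.8, 0.1, -1.8]
grip_width: 11.7
finger_force: 30.0
```

```bash
python3 -m pendant '{"dp":[[0,0,0.001],[0,0,0.002],[0,0,0.003],[0,0,0.0035],[0,0,0.0035]],"rotation":[[0,0,0],[0,0,0],[0,0,0],[0,0,0],[0,0,0]]}'; python3 -m pendant '{"dp":[[0,0,0.001],[0,0,0.0015],[0,0,0.0015]],"rotation":[[0,0,0],[0,0,0],[0,0,0]]}'
```

```text
time: 29.15
tool_pos: [599.3, 130.3, 187.2]
tcp_rot: [-3.141, 0.0, 3.138]
contact_force: [1.5, -1.1, -1.6]
grip_width: 11.5
finger_force: 30.0
time: 29.52
tool_pos: [599.3, 130.4, 185.7]
tcp_rot: [-3.141, 0.0, 3.138]
contact_force: [0.8, -0.4, -1.3]
grip_width: 11.7
finger_force: 30.0
```

```bash
python3 -m pendant '{"dp":[[0,0,0.001],[0,0,0.002],[0,0,0.0025],[0,0,0.0025]],"rotation":[[0,0,0],[0,0,0],[0,0,0],[0,0,0]]}'; python3 -m pendant '{"dp":[[0,0,0.001],[0,0,0.0015],[0,0,0.0015]],"rotation":[[0,0,0],[0,0,0],[0,0,0]]}'
```

```text
time: 30.02
tool_pos: [599.3, 130.4, 183.1]
tcp_rot: [-3.141, 0.0, 3.138]
contact_force: [2.1, -1.0, -0.8]
grip_width: 11.7
finger_force: 30.0
time: 30.4
tool_pos: [599.2, 130.3, 181.6]
tcp_rot: [-3.141, -0.0, 3.138]
contact_force: [1.7, -2.0, 0.1]
grip_width: 12.0
finger_force: 30.0
```

```bash
python3 -m pendant '{"dp":[[0,0,0.001],[0,0,0.001]],"rotation":[[0,0,0],[0,0,0]]}'; python3 -m pendant '{"dp":[[0,0,0.001],[0,0,0.001]],"rotation":[[0,0,0],[0,0,0]]}'
```

```text
time: 30.65
tool_pos: [599.2, 130.3, 180.5]
tcp_rot: [-3.141, -0.0, 3.138]
contact_force: [1.8, -2.3, -1.6]
grip_width: 11.9
finger_force: 30.0
time: 30.9
tool_pos: [599.2, 130.3, 179.6]
tcp_rot: [-3.141, -0.0, 3.138]
contact_force: [1.3, -2.3, -0.8]
grip_width: 12.0
finger_force: 30.0
```

```bash
python3 -m pendant '{"dp":[[0,0,0.001],[0,0,0.0015],[0,0,0.0015]],"rotation":[[0,0,0],[0,0,0],[0,0,0]]}'; python3 -m pendant '{"dp":[[0,0,0.0008],[0,0,0.0012],[0,0,0.0012]],"rotation":[[0,0,0],[0,0,0],[0,0,0]]}'; python3 -c "
from h import *
o=get_obs();print(o['moment'],o['contact_force'])"
```

```text
time: 31.28
tool_pos: [599.2, 130.3, 178.1]
tcp_rot: [-3.141, -0.0, 3.138]
contact_force: [1.6, -3.1, -0.0]
grip_width: 11.9
finger_force: 30.0
time: 31.65
tool_pos: [599.2, 130.4, 177.0]
tcp_rot: [-3.141, -0.0, 3.138]
contact_force: [0.6, -2.8, -0.6]
grip_width: 12.0
finger_force: 30.0
[-0.55188462 -0.34193515 -0.00109317] [ 0.61956655 -2.78125822 -0.55140621]
```

```bash
python3 -m pendant '{"dp":[[0,0.0003,0.0004],[0,0.0003,0.0006],[0,0.0003,0.0006]],"rotation":[[0,0,0],[0,0,0],[0,0,0]]}'; python3 -m pendant '{"dp":[[0,0,0],[0,0,0],[0,0,0]],"rotation":[[0,0,0.08],[0,0,0.15],[0,0,0.15]]}'; python3 -c "
from h import *
o=get_obs();print(o['moment'],o['contact_force'])"; python3 -m pendant '{"dp":[[0,0,0],[0,0,0],[0,0,0]],"rotation":[[0,0,-0.08],[0,0,-0.15],[0,0,-0.15]]}'; python3 -c "
from h import *
o=get_obs();print(o['moment'],o['contact_force'])"
```

```text
time: 32.02
tool_pos: [599.3, 130.6, 176.6]
tcp_rot: [-3.141, 0.0, 3.138]
contact_force: [0.9, -4.5, 1.9]
grip_width: 12.0
finger_force: 30.0
time: 32.4
tool_pos: [599.7, 131.0, 176.6]
tcp_rot: [3.141, 0.001, 2.989]
contact_force: [3.0, -2.6, 2.1]
grip_width: 11.7
finger_force: 30.0
[-0.42627448 -0.70244601  0.02994658] [ 3.04161334 -2.55602084  2.09093867]
time: 32.78
tool_pos: [599.5, 130.5, 176.6]
tcp_rot: [-3.141, 0.001, 3.138]
contact_force: [2.2, -4.0, 2.6]
grip_width: 11.7
finger_force: 30.0
[-0.7254262  -0.50306012  0.01148311] [ 2.19802078 -3.97977606  2.60282382]
```

```bash
python3 -m pendant '{"dp":[[0,-0.0007,0],[0,-0.0007,0]],"rotation":[[0,0,0],[0,0,0]]}'; python3 -m pendant '{"dp":[[0,0,0],[0,0,0],[0,0,0]],"rotation":[[0,0,0],[0,0,0],[0,0,0]]}' 0.05; python3 -m pendant '{"dp":[[0,0,-0.03],[0,0,-0.08],[0,-0.05,-0.09],[0,-0.11,-0.09],[0,-0.17,-0.09],[0,-0.22,-0.09],[0,-0.26,-0.09],[0,-0.26,-0.09]],"rotation":[[0,0,0],[0,0,0],[0,0,0],[0,0,0],[0,0,0],[0,0,0],[0,0,0],[0,0,0]]}'; python3 - <<'E'
from h import *
a=cap('top');b=cap('side')
A=np.hstack([cv2.resize(a['pixels'][155:205,205:255,::-1],(400,400),interpolation=2),cv2.resize(b['pixels'][145:205,225:285,::-1],(400,400),interpolation=2)])
cv2.imwrite('pics/c8.png',A)
for z in(130,170,195):print(z,proj(b,[599.3,130.2,z]),proj(a,[599.3,130.2,z]))
E
```

```text
time: 33.02
tool_pos: [599.5, 130.3, 176.6]
tcp_rot: [3.141, 0.001, 3.137]
contact_force: [1.7, -2.7, 2.4]
grip_width: 11.9
finger_force: 30.0
time: 33.4
tool_pos: [598.8, 130.4, 176.0]
tcp_rot: [3.141, -0.001, 3.138]
contact_force: [-0.4, 0.4, 0.2]
grip_width: 37.1
finger_force: 0.0
time: 34.4
tool_pos: [597.8, -132.7, 265.9]
tcp_rot: [-3.142, -0.001, 3.134]
contact_force: [0.9, 0.4, -0.5]
grip_width: 49.7
finger_force: 0.0
130 (np.float64(254.57618195106926), np.float64(177.01792003705506)) (np.float64(229.3032935682295), np.float64(180.78063111717876))
170 (np.float64(254.63383712278892), np.float64(165.66900866738663)) (np.float64(228.4396863047478), np.float64(178.87189995246726))
195 (np.float64(254.67073369597708), np.float64(158.40624408846534)) (np.float64(227.86689358635388), np.float64(177.60592251254795))
```

View pics/c8.png

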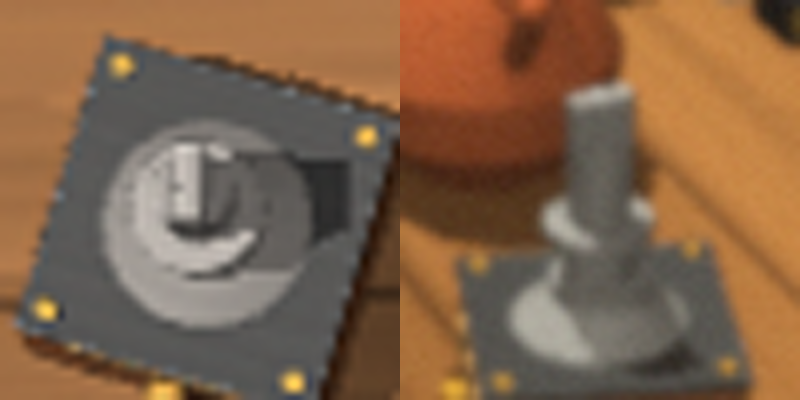

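In the side half of the crop, the bushing's top (600,97) stands at the predicted home height or slightly below, directly on the washer (598,220), with the spacer under it. The gripper is clear of everything.

```bash
python3 -c "
from h import *
print(workorder.close_job())"
```

```text
the job is handed in; nothing more can be done
None
```

The spacer, washer and bushing are on the spindle in that order, the bushing sits fully down on the washer, the gripper is clear, and the job is handed in at about 34 s. The key dropped into the slot at the first angle tried, so no search turn was needed. The highest contact force I read at the mill was about 10 N.

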